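# Free the stuck centrifuge insert

## Robot

A 7-joint arm with a two-finger parallel gripper is mounted at the origin on the work surface. World frame = base frame: x ahead of the robot, y to its left, z up, the work surface at z = 0. Lengths are in m, angles in rad, forces in N, time in s.
With the tool pointing down it reaches from about 0.4 to 0.875 m from the base axis. Payload 19.3 kg.
Tool frame: the origin (TCP) lies midway between the tips of the shut fingers; the grasp point (between the pads) lies 19 mm behind it (bot.pinch_z is the distance from the TCP to the grasp point, in m); z points along the fingers, y is the direction in which the jaws open and shut (so a half turn about z gives the same grasp; the last joint's range is limited). The gripper opens to 85 mm and grips with 20 to 120 N. Pads are 22 mm wide; open, the fingers measure 114 mm over their backs; the gripper's body (76 mm by 85 mm) begins 54 mm behind the grasp point. The pads swing forward as they close: fully open they stand 13 mm farther back than shut.
Start: joints at [-1.349, 0.521, -0.036, 1.599, 0.021, 1.021, -0.113], TCP at [0.18, 0.599, 0.231] pointing down, gripper open.
Joint ranges: [-2.91, 2.91], [-0.3, 2.13], [-1.5, 1.42], [0.17, 2.43], [-1.26, 4.41], [0.16, 1.93], [-2.52, 2.52]. Speed limits (rad/s): [1.89, 1.89, 2.39, 2.39, 3.01, 3.01, 3.01].

## Interface

Orientations are given as [roll, pitch, yaw] about the fixed x, y, z axes, in that order (R = Rz(yaw) Ry(pitch) Rx(roll)).
In Python, from workcell import bot gives the robot as it stands. The module is installed in compiled form; this text tells all that it offers.
- The arm moves only by the tool move_arm, never from a script. Its argument "moves" is text: rows parted by semicolons, each of 4 numbers parted by spaces: the shift along the tool's x, y, z in mm, then the turn about the tool's z in rad. In form: dx dy dz yaw; .... A call has exactly 10 rows; each row is the pose to reach, as a shift and turn from the pose commanded when the call began, along the tool's axes at that moment; what a row does not reach only later rows make up. A row lasts 1/12 s, in which the tool goes at most 41.7 mm and 7.16 degrees, less where a joint would pass 70% of its speed; a pose out of reach is approached as far as the arm can. A call with a gripper value outside its range is refused whole. "grip" is the opening, from 0 (shut) to 1 (fully open), set as the call begins (left out, the last holds). The fingers move at their own pace and stop on an object; "grip_force" is the grip in N (left out, the last holds). Time passes only in rows, so rows that repeat a pose let the fingers close, or fill a call up. It gives the time, the measured TCP pose, the force and the opening at its end, in the units of the state.
- bot.observe(): the state, without advancing time (a new reading comes with each control period).
- bot.grab_frame(name): name is "scene" or "top"; returns a dict with "frame" (384x512x3 uint8, red, green, blue), "z_map" (384x512 float32, m along the optical axis (not along the pixel's ray), 0 where there is no reading), "K" (3x3 intrinsics, pixels), "eye" and "attitude" of the camera in the world. Camera axes: x right, y up, looking along -z (the intrinsics and any distortion apply to the point x, -y, -z); pixel columns grow to the right and rows downward; lengths in m; the calibration is good to about 2 mm. A picture is of the moment at which its call begins.
- bot.job_done(): hands the job in, once; it reports no verdict.
Trained networks look in a picture, given as the dict that the camera call returned (one of the last four; its "shot" number tells which), for a name from the list of things; names that differ only in an ending like _2 or _b are one class to them, and where a whole thing is asked for, a point or a joint stands for the part that bears it (a point fixed in the world has none). Each returns a list of dicts, best first, with "conf" (0 to 1); they miss things now and then, are a little off and sometimes report something else, mostly with a low value. They report only what shows in the picture. A call takes as long as a camera call. They do not tell look-alikes from the thing itself.
- bot.search_frame(picture, label): "at" ([column, row] in pixels, amid what is visible of it).
- bot.pinpoint(picture, label): "at" ([column, row] in pixels: a listed point, or the origin of a listed thing).
The state is a dict: "clock": time; "qpos": joint angles; "qd": joint speeds; "joint_efforts": joint torques, N m; "position": TCP position; "tool_rot": TCP orientation; "force": force on the tool from outside, world axes, zero at the start; "moment": the same for the moment, N m; "grip_width": finger opening in m.
Only numpy, scipy, OpenCV 4.12 (cv2) and the standard library are available. Lean on these libraries where they do the work, as an engineer would, in place of code of your own. Each camera call takes 0.05 s, during which the arm holds its last target. There are 200 camera calls.

## Task

The blue insert cup has jammed in its metal centrifuge bucket. Take it by the rim that stands proud of the bucket, twist it at least an eighth of a turn while it is still in the bucket to break it loose, pull it straight up and out, and stand it upright in the middle of the round green drying mat: set it down, do not drop it, and let go. Leave the orange insert where it is in its own bucket.

Things in the scene. Friction and masses are not known exactly. Their poses are not given: they have to be found in the camera images.
- blue_insert_centre (a point): the blue plastic insert, a round cup 110 mm tall, 0.08 to 0.17 kg, two white marks on its rim at its +x and -x sides; this point is on its axis half-way up (55 mm below the rim), z up. Its top 50 mm is a cylinder 60 mm in outside diameter, wall 4 mm, open 46 mm deep, to be held from above, e.g. across the rim; below it is solid, 56 then 52 mm in diameter, with a flat underside
- blue_bucket: metal bucket bolted down with the blue insert in it: 86 mm outside, 70 mm inside diameter, mouth 75 mm above the bench; the insert's top 48 mm stand free above it. Rubber ribs grip the insert with 8 to 14 N until it is raised 25 mm; it turns either way against them. Origin on its axis at bench level, z up; its x axis and the insert's agree within 4 degrees at the start
- mat: round green rubber drying mat, 150 mm in diameter and 4 mm thick, fixed to the bench; origin at the centre of its underside, at bench level, z up
- orange_insert_centre (a point): bystander: an orange insert of the same shape in a second bucket of the same kind; this point is on its axis half-way up, its rim 123 mm above the bench: carry the blue one over or round it. To be left alone
Mind the look-alikes: they are no part of the job. There is more than one size of the part that bears blue_insert_centre; the job needs the smallest.

How it is judged:
On the way, in this order (a step that is already met when the one before it is completed fails the run):
1. the blue insert's x axis points at least 26 degrees away from its bucket's, while its foot is still in the bucket (raised less than 40 mm) (angle between the x axis of blue_insert_centre and the x axis of blue_bucket, either way round above 0.45 rad and z of blue_insert_centre in the frame of blue_bucket below 0.108 m and horizontal distance between blue_insert_centre and blue_bucket below 0.012 m), for 0.1 s.
2. the blue insert has been pulled up clear of its bucket, upright (z of blue_insert_centre in the frame of blue_bucket above 0.132 m and angle between blue_insert_centre's own z axis and vertical below 0.35 rad), for 0.1 s.
At the end, for the whole second after the job is handed in: the blue insert stands upright (within about 6 degrees) and at rest on the green mat, its axis within 40 mm of the mat's centre, and the orange insert is within 15 mm of where it started, in its bucket (horizontal distance between blue_insert_centre and mat below 0.04 m and angle between blue_insert_centre's own z axis and vertical below 0.1 rad and z of blue_insert_centre in the frame of mat between 0.052 and 0.066 m and linear speed of blue_insert below 0.02 m/s and distance of orange_insert_centre from where it was at the start of the episode below 0.015 m); the robot touches nothing.
It fails at once if the orange insert was moved by more than 15 mm (distance of orange_insert_centre from where it was at the start of the episode above 0.015 m).
It fails at once if the blue insert was dropped: it moved faster than 0.5 m/s within 30 mm of standing on the mat (horizontal distance between blue_insert_centre and mat below 0.075 m and z of blue_insert_centre in the frame of mat below 0.089 m and linear speed of blue_insert above 0.5 m/s).
It also fails if it takes over 45 s, if anything falls off the work surface, if the arm or the gripper's body presses on something with over 40 N, if the wrist force passes 120 N, or if a joint passes its speed limit or range.

## Working session

There is one attempt and no reset: what is moved stays moved. The work goes in short steps, Python scripts to look and compute and a tool call to move; the robot and the scene stay as the last step left them, time stands still between calls to the robot, and variables do not carry over. Pictures are saved under pics/ and viewed, about 8 in all and at most 12, crops included, and the job is handed in when it is done.

Besides the shell and the picture viewer there is one more tool, called after "Call:" as a command line: name --argument value ..., lists and objects as JSON in quotes. move_arm: Moves the arm, as the interface text tells. Its arguments: {"type":"object","properties":{"moves":{"type":"string"},"grip":{"type":"number"},"grip_force":{"type":"number"}},"required":["moves"]}

```bash
mkdir -p pics; cat > h.py <<'E'
import numpy as np, cv2
from workcell import bot
def w(p,at,z=None):
    K,R,e=np.array(p['K']),np.array(p['attitude']),np.array(p['eye'])
    if R.shape!=(3,3):
        from scipy.spatial.transform import Rotation as Ro
        R=Ro.from_euler('xyz',R).as_matrix() if R.size==3 else Ro.from_quat(R).as_matrix()
    r=np.linalg.inv(K)@[at[0],at[1],1]; d=R@np.array([r[0],-r[1],-r[2]])
    if z is None: return e+d*p['z_map'][int(round(at[1])),int(round(at[0]))]
    return e+d*(z-e[2])/d[2]
def save(p,n): cv2.imwrite('pics/'+n,cv2.cvtColor(p['frame'],cv2.COLOR_RGB2BGR))
E
python3 - <<'E'
from h import *
np.set_printoptions(precision=3,suppress=True)
for c in('scene','top'):
    p=bot.grab_frame(c); save(p,c+'1.png'); print(c,p['eye'],p['attitude'],[k for k in p])
    for l in('blue_insert_centre','blue_bucket','mat','orange_insert_centre'):
        for f in(bot.search_frame,bot.pinpoint):
            for d in f(p,l)[:4]: print(l,f.__name__,np.array(d['at']),round(d['conf'],2),w(p,d['at']))
s=bot.observe();print(s)
E
```

```text
scene [ 1.187 -0.741  0.747] [0.972 0.008 0.698] ['frame', 'z_map', 'K', 'eye', 'attitude', 'shot']
blue_insert_centre call [204.  231.8] 0.89 [ 0.599 -0.238  0.12 ]
blue_insert_centre call [149.7 208.2] 0.76 [ 0.447 -0.26   0.124]
blue_insert_centre call [237.2 283.9] 0.71 [ 0.765 -0.314  0.134]
blue_insert_centre call [237.4 286.3] 0.9 [ 0.764 -0.313  0.126]
blue_insert_centre call [152.2 213. ] 0.75 [ 0.446 -0.255  0.107]
blue_insert_centre call [204.3 241.3] 0.63 [ 0.598 -0.238  0.094]
blue_bucket call [201.7 257.9] 0.84 [ 0.604 -0.256  0.061]
blue_bucket call [208.7 264.3] 0.87 [ 0.611 -0.243  0.038]
mat call [238.2 214.9] 0.56 [ 0.508 -0.037  0.003]
mat call [236.6 211.8] 0.88 [ 0.497 -0.031  0.004]
orange_insert_centre call [332.5 147.1] 0.6 [0.612 0.241 0.124]
orange_insert_centre call [328.2 156.6] 0.63 [0.602 0.239 0.09 ]
top [0.52  0.012 0.997] [ 0.044 -0.018 -1.543] ['frame', 'z_map', 'K', 'eye', 'attitude', 'shot']
blue_insert_centre call [351.1 249.2] 0.94 [ 0.417 -0.239  0.09 ]
blue_insert_centre call [344.2 185.6] 0.91 [ 0.576 -0.222  0.078]
blue_insert_centre call [3
[... 341 characters left out ...]
0.191  0.119]
mat call [268.  215.6] 0.89 [ 0.492 -0.035  0.003]
mat call [267.3 215.7] 0.71 [ 0.492 -0.033  0.004]
orange_insert_centre call [148.6 169.6] 0.76 [0.602 0.274 0.074]
orange_insert_centre call [153.7 173.5] 0.61 [0.592 0.26  0.076]
{'clock': 0.9, 'qpos': array([-1.349,  0.521, -0.036,  1.6  ,  0.021,  1.021, -0.113]), 'qd': array([-0.001,  0.001,  0.   , -0.001, -0.001, -0.   ,  0.001]), 'joint_efforts': array([ -0.001, -92.682,   1.977, -37.026,   0.018,   0.001,   0.   ]), 'position': array([0.18 , 0.599, 0.231]), 'tool_rot': array([-3.142,  0.   ,  2.85 ]), 'force': array([-0.152, -0.145,  0.279]), 'moment': array([-0.044,  0.037,  0.05 ]), 'grip_width': 0.08545964856722375}
```

```bash
python3 -c "
import cv2
a=cv2.imread('pics/scene1.png')[120:340,90:390];b=cv2.imread('pics/top1.png')[80:300,120:420]
cv2.imwrite('pics/both.png',cv2.resize(cv2.vconcat([a,b]),None,fx=1.36,fy=1.36,interpolation=cv2.INTER_CUBIC))
a=cv2.resize(b,(800,587),interpolation=cv2.INTER_CUBIC);cv2.imwrite('pics/topc.png',a)"
```

```text
(no output)
```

View pics/scene1.png

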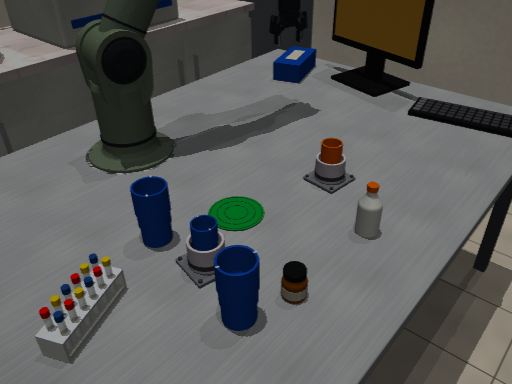

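View pics/topc.png

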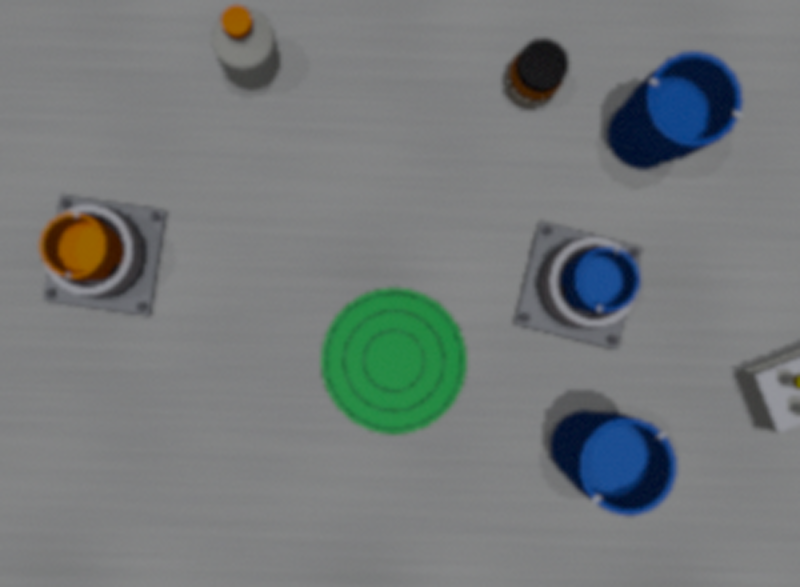

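The top view shows the blue insert in its bucket at full-picture pixel (344,185), with a taller blue look-alike on either side at (370,118) and (352,250). The mat is at (267,215) and the orange insert at (150,172). Next I fit the rims from depth.

```bash
cat >> h.py <<'E'
def cloud(p,col):
    hsv=cv2.cvtColor(p['frame'],cv2.COLOR_RGB2HSV).astype(int)
    lo,hi={'blue':(105,125),'green':(50,80),'orange':(5,18)}[col]
    v,u=np.where((hsv[...,0]>lo)&(hsv[...,0]<hi)&(hsv[...,1]>150)&(p['z_map']>0))
    K=np.array(p['K']);from scipy.spatial.transform import Rotation as Ro
    R=Ro.from_euler('xyz',p['attitude']).as_matrix()
    r=np.linalg.inv(K)@np.vstack([u,v,np.ones_like(u)])
    return (p['eye'][:,None]+R@(r*[[1],[-1],[-1]]*p['z_map'][v,u])).T
def circ(P):
    A=np.c_[2*P[:,:2],np.ones(len(P))];s=np.linalg.lstsq(A,(P[:,:2]**2).sum(1),rcond=None)[0]
    return s[:2],np.sqrt(s[2]+s[0]**2+s[1]**2)
E
python3 - <<'E'
from h import *
np.set_printoptions(precision=4,suppress=True)
for c in('scene','top'):
    p=bot.grab_frame(c)
    B=cloud(p,'blue');G=cloud(p,'green');O=cloud(p,'orange')
    n=lambda P,x,y,r:P[np.hypot(P[:,0]-x,P[:,1]-y)<r]
    for nm,x,y in(('ins',.585,-.215),('c1',.43,-.235),('c2',.745,-.29)):
        Q=n(B,x,y,.07);zt=np.percentile(Q[:,2],97);T=Q[Q[:,2]>zt-.008];print(c,nm,len(Q),'ztop',zt,len(T),T.min(0),T.max(0),*circ(T))
        if nm=='ins':
            T=Q[(Q[:,2]>.09)&(Q[:,2]<.126)];print('  wall',len(T),T.min(0),T.max(0),*circ(T))
    Q=n(G,.49,-.035,.12);print('mat',Q.mean(0),(Q.min(0)+Q.max(0))/2,Q.max(0)-Q.min(0))
    Q=n(O,.6,.25,.07);T=Q[Q[:,2]>.113];print('or',*circ(T),T.max(0))
    for d in bot.pinpoint(p,'blue_insert_centre'): print(d['at'],w(p,d['at'],.068))
    for d in bot.pinpoint(p,'blue_bucket'): print('bk',d['at'],w(p,d['at'],0))
E
```

```text
scene ins 848 ztop 0.12306219862280134 206 [ 0.5466 -0.2491  0.1151] [ 0.6081 -0.1895  0.1249] [ 0.5784 -0.2198] 0.027839362281285935
  wall 619 [ 0.5466 -0.2495  0.09  ] [ 0.6087 -0.1895  0.1249] [ 0.5786 -0.2198] 0.027865616044543233
scene c1 2236 ztop 0.15578146571610318 310 [ 0.373  -0.2732  0.1478] [ 0.4567 -0.1897  0.1584] [ 0.4151 -0.2317] 0.03937551642990711
scene c2 3204 ztop 0.15606386641094927 479 [ 0.6939 -0.3281  0.1482] [ 0.7799 -0.2437  0.1595] [ 0.7376 -0.2858] 0.039354401467417956
mat [ 0.4994 -0.0334  0.0038] [ 0.4967 -0.0319  0.0033] [0.1494 0.1486 0.0103]
or [0.5959 0.2636] 0.027798040177647507 [0.6263 0.2965 0.1257]
[235.9, 287.4] [ 0.724  -0.2768  0.068 ]
[152.0, 213.4] [ 0.4018 -0.2267  0.068 ]
bk [206.6, 262.9] [ 0.5727 -0.2166 -0.    ]
bk [201.4, 240.2] [ 0.5046 -0.1678  0.    ]
top ins 530 ztop 0.12320068715733533 112 [ 0.5482 -0.2452  0.1157] [ 0.6038 -0.1885  0.1249] [ 0.577  -0.2173] 0.02744293097929721
  wall 226 [ 0.5482 -0.2452  0.09  ] [ 0.6038 -0.1885  0.1249] [ 0.5768 -0.2168] 0.027516589165401513
top c1 1260 ztop 0.15637070171326556 246 [ 0.3724 -0.2705  0.1484] [ 0.4551 -0.1885  0.1596] [ 0.4136 -0.2293] 0.03894591273804258
top c2 1372 ztop 0.15652701880322242 246 [ 0.694  -0.3243  0.1487] [ 0.7761 -0.2411  0.1592] [ 0.7353 -0.2827] 0.0388932638739449
mat [ 0.4945 -0.0325  0.0035] [ 0.4943 -0.032   0.0036] [0.142 0.142 0.012]
or [0.5936 0.2633] 0.02758344833819861 [0.6209 0.2923 0.1265]
[343.2, 187.9] [ 0.5703 -0.2224  0.068 ]
[343.6, 244.1] [ 0.4271 -0.226   0.068 ]
[368.7, 125.1] [ 0.7349 -0.2858  0.068 ]
bk [338.2, 184.5] [ 0.583  -0.2256  0.    ]
```

Call:
move_arm --moves "-30 -20 0 0.1; -63 -41 0 0.21; -96 -63 0 0.32; -129 -85 0 0.43; -162 -107 0 0.54; -195 -129 0 0.65; -228 -151 0 0.76; -261 -173 0 0.87; -293 -194 0 0.98; -326 -216 0 1.1" --grip 1 --grip_force 60

```text
clock: 2.03
position: [0.4307, 0.2965, 0.2316]
tool_rot: [3.141, -0.001, 1.745]
force: [1.0, 0.4, -0.7]
grip_width: 0.0855
```

```bash
cat > go.py <<'E'
import sys
from h import *
from scipy.spatial.transform import Rotation as Ro
np.set_printoptions(precision=4,suppress=True)
s=bot.observe();T=np.array([float(v) for v in sys.argv[1:4]])
R=Ro.from_euler('xyz',s['tool_rot']).as_matrix()
print('pos',s['position'],'rpy',s['tool_rot'],'t',s['clock'],'q',s['qpos'],'F',s['force'],'w',s['grip_width'])
print('tool shift mm',1000*R.T@(T-s['position']))
if len(sys.argv)>4: print('turn',-((float(sys.argv[4])-s['tool_rot'][2]+np.pi)%(2*np.pi)-np.pi))
E
python3 go.py .5775 -.2187 .231 1.4
```

```text
pos [0.4307 0.2965 0.2316] rpy [ 3.1412 -0.0005  1.7448] t 2.0333 q [-0.9488  0.3723  0.3039  1.8801 -0.1388  0.9089 -0.4049] F [ 0.9932  0.3867 -0.694 ] w 0.08550952796830333
tool shift mm [-532.8076   55.3327    0.3214]
turn 0.34484564508534543
```

Call:
move_arm --moves "-37 4 0 0.03; -75 8 0 0.06; -115 12 0 0.1; -155 16 0 0.14; -195 20 0 0.18; -235 24 0 0.22; -275 28 0 0.26; -315 32 0 0.3; -355 36 0 0.33; -390 40 0 0.345"

```text
clock: 2.87
position: [0.5389, -0.0814, 0.2316]
tool_rot: [3.141, 0.0, 1.402]
force: [0.4, 0.4, 0.4]
grip_width: 0.0855
```

```bash
python3 go.py .5775 -.2187 .231 1.4
```

```text
pos [ 0.5389 -0.0814  0.2316] rpy [3.141  0.0002 1.4023] t 2.8667 q [-0.31    0.4312  0.4778  1.8312 -0.2408  0.9359  0.1056] F [0.4044 0.4485 0.3942] w 0.08545999069444613
tool shift mm [-128.8709   61.0638    0.6114]
turn 0.0022546328008288263
```

Call:
move_arm --moves "-30 15 0 0; -65 30 0 0; -98 46 0 0; -129 61 0 0; -129 61 0 0; -129 61 15 0; -129 61 30 0; -129 61 45 0; -129 61 45 0; -129 61 45 0"

```text
clock: 3.7
position: [0.5773, -0.216, 0.1862]
tool_rot: [-3.141, 0.0, 1.405]
force: [0.6, 0.5, -0.1]
grip_width: 0.0854
```

```bash
python3 go.py .5775 -.2187 .088 1.4; python3 - <<'E'
from h import *
a=bot.grab_frame('scene');b=bot.grab_frame('top')
f=lambda p,r,c:cv2.resize(p['frame'][r:r+150,c:c+160],(480,450),interpolation=cv2.INTER_CUBIC)
cv2.imwrite('pics/ab.png',cv2.resize(cv2.hconcat([f(a,170,130),f(b,100,270)]),(800,375))[...,::-1])
for p in(a,b):
    B=cloud(p,'blue');Q=B[(np.hypot(B[:,0]-.5775,B[:,1]+.2187)<.05)&(B[:,2]>.09)&(B[:,2]<.126)];print(len(Q),circ(Q))
E
```

```text
pos [ 0.5773 -0.216   0.1862] rpy [-3.1406  0.      1.4047] t 3.7 q [-0.0363  0.6009  0.4491  1.6848 -0.3113  0.9284  0.3667] F [ 0.6085  0.5099 -0.0683] w 0.08539057489721857
tool shift mm [-2.6578  0.7382 98.1821]
turn 0.004733331914969163
613 (array([ 0.57863865, -0.21980193]), np.float64(0.02787684849444104))
154 (array([ 0.5767379 , -0.21640143]), np.float64(0.02727275980668961))
```

View pics/ab.png

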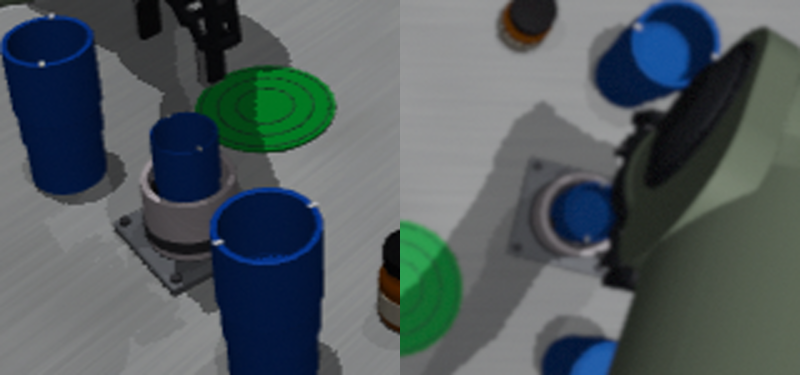

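The scene picture has the gripper hanging above the insert, and the insert rim is free in both pictures at crop (185,130) and (585,210). The rim fits agree within 3 mm, so I descend.

Call:
move_arm --moves "-2 1 10 0; -2 1 22 0; -2 1 35 0; -2 1 48 0; -2 1 61 0; -2 1 74 0; -2 1 85 0; -2 1 93 0; -2 1 97 0; -2 1 97 0"

```text
clock: 4.63
position: [0.5778, -0.2182, 0.0884]
tool_rot: [-3.141, 0.0, 1.405]
force: [0.4, -0.2, -0.1]
grip_width: 0.0854
```

Call:
move_arm --moves "0 0 0 0; 0 0 0 0; 0 0 0 0; 0 0 0 0; 0 0 0 0; 0 0 0 0; 0 0 0 0; 0 0 0 0; 0 0 0 0; 0 0 0 0" --grip 0.5 --grip_force 40

```text
clock: 5.47
position: [0.5783, -0.2183, 0.0902]
tool_rot: [3.141, -0.0, 1.405]
force: [-3.6, 1.0, 6.0]
grip_width: 0.0585
```

Call:
move_arm --moves "0 0 0 0; 0 0 0 0; 0 0 0 0.08; 0 0 0 0.18; 0 0 0 0.28; 0 0 0 0.38; 0 0 0 0.48; 0 0 0 0.58; 0 0 0 0.67; 0 0 0 0.75" --grip 0.3 --grip_force 70

```text
clock: 6.3
position: [0.5788, -0.2184, 0.0904]
tool_rot: [3.14, -0.001, 0.651]
force: [-1.0, -0.5, 6.1]
grip_width: 0.0579
```

```bash
python3 go.py .5775 -.2187 .088 1.4; python3 - <<'E'
from h import *
a=bot.grab_frame('scene');b=bot.grab_frame('top')
f=lambda p,r,c,h,w:cv2.resize(p['frame'][r:r+h,c:c+w],(400,375),interpolation=cv2.INTER_CUBIC)
cv2.imwrite('pics/ac.png',cv2.hconcat([f(a,195,165,75,80),f(b,140,300,75,80)])[...,::-1])
E
```

```text
pos [ 0.5788 -0.2184  0.0904] rpy [ 3.1401 -0.0012  0.6506] t 6.3 q [-0.1115  0.7752  0.5843  1.7485 -0.5731  0.7926 -0.1658] F [-1.017  -0.4936  6.1488] w 0.0578994677103942
tool shift mm [-1.2487 -0.5691  2.4323]
turn -0.7494310277586833
```

View pics/ac.png

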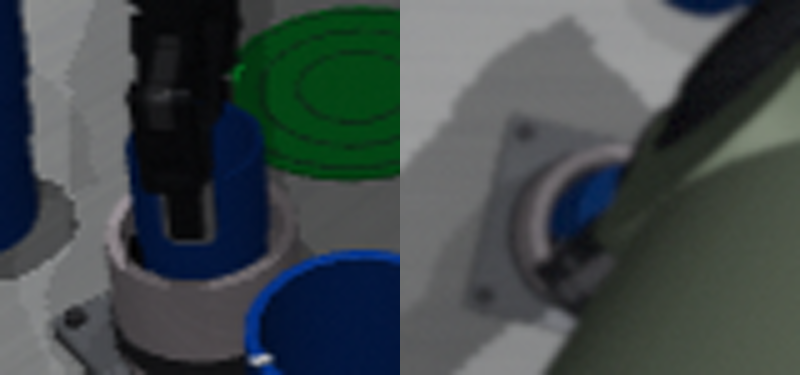

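The mark that faced the camera has moved under the finger, so the insert is turning. I twist a little more for margin and then pull up.

Call:
move_arm --moves "0 0 0 0.1; 0 0 0 0.2; 0 0 0 0.3; 0 0 0 0.3; 0 0 0 0.3; 0 0 -4 0.3; 0 0 -9 0.3; 0 0 -15 0.3; 0 0 -22 0.3; 0 0 -30 0.3"

```text
clock: 7.23
position: [0.5784, -0.2185, 0.1204]
tool_rot: [3.141, -0.0, 0.355]
force: [0.3, -2.3, -2.9]
grip_width: 0.058
```

Call:
move_arm --moves "0 0 -8 0; 0 0 -17 0; 0 0 -27 0; 0 0 -38 0; 0 0 -49 0; 0 0 -60 0; 0 0 -71 0; 0 0 -80 0; 0 0 -85 0; 0 0 -85 0"

```text
clock: 8.07
position: [0.5786, -0.2183, 0.2055]
tool_rot: [3.141, -0.001, 0.355]
force: [0.4, 0.4, -1.0]
grip_width: 0.0579
```

```bash
python3 go.py .4955 -.0325 .206; python3 - <<'E'
from h import *
a=bot.grab_frame('scene')
cv2.imwrite('pics/ad.png',cv2.resize(a['frame'][130:330,110:310],(600,600),interpolation=cv2.INTER_CUBIC)[...,::-1])
B=cloud(a,'blue');Q=B[(np.hypot(B[:,0]-.5785,B[:,1]+.2185)<.045)];print(len(Q),np.percentile(Q,[1,99],axis=0)); 
for lo in(.12,.15,.18,.2):
    T=Q[abs(Q[:,2]-lo)<.012]; print(lo,len(T),circ(T) if len(T)>20 else '')
E
```

```text
pos [ 0.5786 -0.2183  0.2055] rpy [ 3.1409 -0.0013  0.3548] t 8.0667 q [-0.2242  0.6683  0.7758  1.6735 -0.534   1.0221 -0.4856] F [ 0.4369  0.4275 -0.9972] w 0.057897635614265926
tool shift mm [ -13.334  -203.1      -0.6661]
1130 [[ 0.55586184 -0.24759     0.12905304]
 [ 0.60833367 -0.19201463  0.25048452]]
0.12 33 (array([ 0.5778126 , -0.21759501]), np.float64(0.02474922447936688))
0.15 199 (array([ 0.57872621, -0.21826813]), np.float64(0.024440311451363654))
0.18 224 (array([ 0.57877496, -0.21841438]), np.float64(0.026884305150756273))
0.2 252 (array([ 0.57895414, -0.21896476]), np.float64(0.02807946990639502))
```

View pics/ad.png

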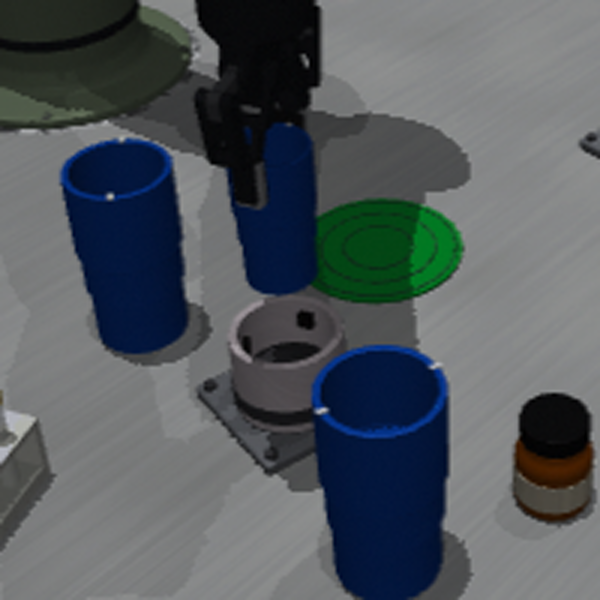

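The insert is out of the bucket, upright and held at crop (275,210), above its empty bucket. I carry it to the mat.

Call:
move_arm --moves "-1 -12 0 0; -2 -36 0 0; -4 -65 0 0; -6 -95 0 0; -8 -125 0 0; -10 -155 0 0; -12 -180 0 0; -13 -196 0 0; -13 -203 0 0; -13 -203 0 0"

```text
clock: 8.95
position: [0.4948, -0.0306, 0.204]
tool_rot: [-3.141, 0.001, 0.357]
force: [0.8, 0.3, -1.2]
grip_width: 0.0581
```

Call:
move_arm --moves "0 0 5 0; 0 0 15 0; 0 0 28 0; 0 0 43 0; 0 0 58 0; 0 0 73 0; 0 0 86 0; 0 0 96 0; 0 0 102 0; 0 0 105 0"

```text
clock: 9.78
position: [0.4952, -0.0332, 0.0983]
tool_rot: [3.142, 0.001, 0.354]
force: [0.0, -0.4, -1.1]
grip_width: 0.0577
```

```bash
python3 go.py .4955 -.0325 .0815; python3 - <<'E'
from h import *
for c in('scene','top'):
    a=bot.grab_frame(c)
    B=cloud(a,'blue');Q=B[(np.hypot(B[:,0]-.4955,B[:,1]+.0325)<.05)];print(len(Q),np.percentile(Q,[1,99],axis=0)) 
    for lo in(.04,.06,.08,.1,.12):
        T=Q[abs(Q[:,2]-lo)<.01]; print(lo,len(T),circ(T) if len(T)>20 else '')
E
```

```text
pos [ 0.4952 -0.0332  0.0983] rpy [3.1415 0.0012 0.3535] t 9.7833 q [-0.5405  0.6414  0.6806  2.0681 -0.661   0.6591 -0.6306] F [ 0.0239 -0.3601 -1.1151] w 0.05770841332694564
tool shift mm [ 0.5706 -0.4936 16.7613]
713 [[ 0.47719079 -0.06262719  0.02264638]
 [ 0.52562375 -0.0052415   0.15394155]]
0.04 116 (array([ 0.49606782, -0.03391515]), np.float64(0.023523956636186623))
0.06 109 (array([ 0.49593798, -0.03422535]), np.float64(0.02543609476511108))
0.08 131 (array([ 0.4965499, -0.0345481]), np.float64(0.026233019350021064))
0.1 133 (array([ 0.49576303, -0.03408961]), np.float64(0.027883336971174705))
0.12 155 (array([ 0.4959886 , -0.03435253]), np.float64(0.02816663500537826))Traceback (most recent call last):
  File "<stdin>", line 4, in <module>
    return _quantile_unchecked(
        a, q, axis, out, overwrite_input, method, keepdims, weights)
    return _ureduce(a,
                    func=_quantile_ureduce_func,
    ...<5 lines>...
                    overwrite_input=overwrite_input,
                    method=method)
    r = func(a, **kwargs)
    result = _quantile(arr,
                       quantiles=q,
    ...<2 lines>...
                       out=out,
                       weights=wgt)
    slices_having_nans = np.isnan(arr[-1, ...])
                                  ~~~^^^^^^^^^
IndexError: index -1 is out of bounds for axis 0 with size 0
```

Call:
move_arm --moves "0 0 2 0; 0 0 4 0; 0 0 6 0; 0 0 8 0; 0 0 10 0; 0 0 12 0; 0 0 14 0; 0 0 15 0; 0 0 15 0; 0 0 15 0"

```text
clock: 10.72
position: [0.4954, -0.0324, 0.0843]
tool_rot: [3.142, 0.0, 0.355]
force: [0.4, 0.5, -1.8]
grip_width: 0.058
```

Call:
move_arm --moves "0 0 0.5 0; 0 0 1 0; 0 0 1.5 0; 0 0 2 0; 0 0 2.5 0; 0 0 2.8 0; 0 0 3 0; 0 0 3 0; 0 0 3 0; 0 0 3 0"

```text
clock: 11.55
position: [0.4955, -0.0323, 0.0814]
tool_rot: [-3.141, -0.0, 0.355]
force: [-0.8, 1.7, 6.9]
grip_width: 0.0577
```

The force reads +6.9 N, so the foot is on the mat. I release.

Call:
move_arm --moves "0 0 0 0; 0 0 0 0; 0 0 0 0; 0 0 0 0; 0 0 0 0; 0 0 0 0; 0 0 0 0; 0 0 0 0; 0 0 0 0; 0 0 0 0" --grip 1

```text
clock: 12.38
position: [0.4954, -0.0323, 0.0813]
tool_rot: [-3.142, 0.0, 0.355]
force: [0.3, -0.9, 0.0]
grip_width: 0.0854
```

Call:
move_arm --moves "0 0 -5 0; 0 0 -15 0; 0 0 -30 0; 0 0 -45 0; 0 0 -60 0; 0 0 -80 0; 0 0 -100 0; 0 0 -120 0; 0 0 -130 0; 0 0 -130 0"

```text
clock: 13.22
position: [0.4962, -0.0323, 0.2134]
tool_rot: [3.141, -0.003, 0.355]
force: [0.4, 0.6, 0.5]
grip_width: 0.0853
```

```bash
python3 go.py .4955 -.0325 .0815; python3 - <<'E'
from h import *
for c in('scene','top'):
    a=bot.grab_frame(c)
    if c=='scene': save(a,'end.png')
    B=cloud(a,'blue');Q=B[(np.hypot(B[:,0]-.4955,B[:,1]+.0325)<.06)&(B[:,2]<.15)];print(c,len(Q),Q.max(0) if len(Q) else '') 
    for lo in(.04,.06,.08,.1,.11):
        T=Q[abs(Q[:,2]-lo)<.01]; print(lo,len(T),circ(T) if len(T)>20 else '')
    O=cloud(a,'orange');T=O[(np.hypot(O[:,0]-.595,O[:,1]-.263)<.07)&(O[:,2]>.113)];print('or',len(T),circ(T) if len(T)>20 else '')
E
```

```text
pos [ 0.4962 -0.0323  0.2134] rpy [ 3.1413 -0.0031  0.3549] t 13.2167 q [-0.6943  0.4782  0.8766  1.9811 -0.4723  0.8944 -0.7842] F [0.4357 0.5578 0.5335] w 0.08534771962665154
tool shift mm [ -1.1591  -0.1535 131.9176]
scene 900 [ 0.52725687 -0.00089051  0.11568309]
0.04 104 (array([ 0.4965405, -0.032534 ]), np.float64(0.024727966784204577))
0.06 125 (array([ 0.49637175, -0.03239135]), np.float64(0.026365770229520455))
0.08 176 (array([ 0.49593853, -0.03190861]), np.float64(0.028201920398566727))
0.1 266 (array([ 0.4960562 , -0.03250439]), np.float64(0.027901182841970112))
0.11 231 (array([ 0.49601799, -0.03229019]), np.float64(0.02778586214918112))
or 150 (array([0.59531512, 0.26387876]), np.float64(0.027704497308115868))
top 0 
0.04 0 
0.06 0 
0.08 0 
0.1 0 
0.11 0 
or 77 (array([0.59340247, 0.26322875]), np.float64(0.027638426112426413))
```

View pics/end.png

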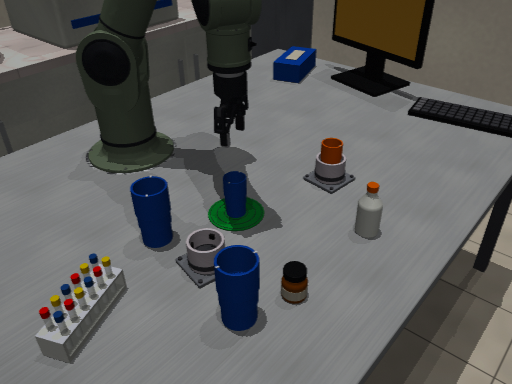

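The insert stands upright in the middle of the mat at (235,195). The gripper is clear above it and the orange insert has not moved. I hand the job in.

```bash
python3 -c "
from workcell import bot
print(bot.job_done())"
```

```text
the job is handed in; nothing more can be done
None
```

The blue insert now stands upright and released in the middle of the green mat, and the job is handed in. I gripped it by the rim, twisted it about 60° while it was in the bucket, and pulled it straight up and out. I lowered it onto the mat until the force showed contact (about 7 N), then let go and backed off. It took about 13 s.

**Last checks:**
- **Position:** the insert's axis measures (0.496, -0.032) m, within about 2 mm of the mat's centre.
- **Upright and set down:** the axis is the same at every height measured, and the rim is about 0.115 m up, as it should be standing on the mat.
- **Orange insert:** it moved less than 1 mm.
- **Gripper:** clear of everything, at zero force.

**Not fully confirmed:**
- **Twist angle:** the finger hid the rim mark, so the camera only proves about 15° of turn. The full 60° rests on the gripper's rotation and a firm hold (70 N, finger opening steady at 58 mm).
- **Top camera:** the arm blocked its view of the mat, so the final position comes from the scene camera alone.

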